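Sort balance canisters by weight at the centrifuge bench

ROBOT

A 7-joint arm with a two-finger parallel gripper is mounted at the origin on the work surface. World frame = base frame: x ahead of the robot, y to its left, z up, the work surface at z = 0. Lengths are in mm, angles in rad, forces in N, time in s.
With the tool pointing down it reaches from about 400 to 875 mm from the base axis. Payload 4.4 kg.
Tool frame: the origin (TCP) lies at the very end of the fingers, on their centre line; the grasp point (between the pads) lies 19 mm behind it; z points along the fingers, x is the direction in which the jaws open and shut, and the axes are right-handed (so a half turn about z gives the same grasp; the last joint's range is limited). The gripper opens to 85 mm and grips with 20 to 120 N. Pads are 22 mm wide; open, the fingers measure 114 mm over their backs; the gripper's body (76 mm by 85 mm) begins 54 mm behind the grasp point. The pads swing forward as they close: fully open they stand 13 mm farther back than shut.
Start: joints at [-1.249, 0.628, 0.038, 1.517, -0.027, 0.996, -0.02], TCP at [245.776, 601.758, 198.413] pointing down, gripper open.
Joint ranges: [-3.06, 3.06], [-0.37, 2.12], [-1.25, 1.32], [0.18, 2.47], [-1.1, 4.24], [0.23, 1.98], [-2.94, 2.94]. Speed limits (rad/s): [2.57, 2.57, 3.14, 3.14, 3.14, 3.14, 3.14].

INTERFACE

Orientations are given as [roll, pitch, yaw] about the fixed x, y, z axes, in that order (R = Rz(yaw) Ry(pitch) Rx(roll)).
In Python, from cell import ctrl gives the robot as it stands.
- The arm moves only by the shell command python3 -m creep 'ROWS'. ROWS is text: rows parted by semicolons, each of 7 numbers parted by spaces: the shift along the tool's x, y, z in units of 40 mm (1.0 is 40 mm), then the turn, a rotation vector about the tool's x, y, z in degrees, then the closure, from 0 (fully open) to 1 (shut). In form: x y z rx ry rz grip; .... A call has 1 to 10 rows; each row is the pose to reach, as a shift and turn from the pose commanded when the call began, along the tool's axes at that moment; what a row does not reach only later rows make up. A row lasts 1/12 s, in which the tool goes at most 41.7 mm and 7.16 degrees, less where a joint would pass 70% of its speed; a pose out of reach is approached as far as the arm can. A call with a gripper value outside its range is refused whole. The fingers move at their own pace and stop on an object; the grip force is fixed at half the most. Time passes only in rows, so rows that repeat a pose let the fingers close. It gives the time, the measured TCP pose, the force and the opening at its end, in the units of the state.
- ctrl.read_state(): the state, without advancing time (a new reading comes with each control period).
- ctrl.get_image(name): name is "scene" or "top" or "wrist"; returns a dict with "img" (400x640x3 uint8, red, green, blue), "vfov" (degrees; the focal length in pixels is half the picture's height over the tangent of half this angle, whatever the lens; pixels are square), "cx", "cy" (the principal point, pixels), "distortion" ([k1, k2, p1, p2, k3] as OpenCV has them; the pictures are not rectified), "T" (4x4, takes a point from camera to world coordinates); the wrist camera has in their place "tool_from_camera" (4x4, takes a point from camera to tool coordinates, whose origin is the TCP and whose axes are the tool frame's). Camera axes: x right, y up, looking along -z (the intrinsics and any distortion apply to the point x, -y, -z); pixel columns grow to the right and rows downward; lengths in mm; the calibration is good to about 2 mm. A picture is of the moment at which its call begins: read the wrist's pose just before it. There is no depth.
- ctrl.finish_job(): hands the job in, once; it reports no verdict.
Trained networks look in the newest picture that a camera, given by its name, has taken for a name from the list of things; names that differ only in an ending like _2 or _b are one class to them, and where a whole thing is asked for, a point or a joint stands for the part that bears it (a point fixed in the world has none). Each returns a list of dicts, best first, with "score" (0 to 1); they miss things now and then, are a little off and sometimes report something else, mostly with a low value. They report only what shows in the picture. A call takes as long as a camera call. They do not tell look-alikes from the thing itself.
- ctrl.boxes_of(camera, thing): "rect" ([left, top, right, bottom] in pixels, round what is visible of it).
- ctrl.cut_out(camera, thing): "pixels" (400x640 bool, what is visible of it) and "rect" ([left, top, right, bottom] in pixels, round what is visible of it).
The state is a dict: "clock": time; "qpos": joint angles; "qd": joint speeds; "tau": joint torques, N m; "eef_pos": TCP position; "tool_rot": TCP orientation; "force": force on the tool from outside, world axes, zero at the start; "torque": the same for the moment, N m; "width": finger opening in mm.
Only numpy, scipy, OpenCV 4.12 (cv2) and the standard library are available. Lean on these libraries where they do the work, as an engineer would, in place of code of your own. Each camera call takes 0.05 s, during which the arm holds its last target.

TASK

The two sealed canisters with green caps are centrifuge counterweights that look alike, but each may be full (heavy) or empty (light): both, one or neither may be full. Tell by the weight when you lift each one just clear of the bench, then stand every full one in the red tray and every empty one in the blue tray. Keep them upright and set them down gently, without dropping them.

Things in the scene. Friction and masses are not known exactly. Their poses are not given: they have to be found in the camera images.
- canister_1_mid (a point): First canister: sealed opaque upright cylinder, white with a grey band and a green cap (its top 30 mm), 50 mm across over its whole 90 mm height, loose on the bench. Full about 0.55 kg (5.4 N), empty about 0.16 kg (1.6 N); both, one or neither of the two may be full. This point: its centre, 45 mm above its underside; z up its axis. Grip across the cap, about 25 mm above this point, to keep the gripper's body clear of its top.
- canister_2_mid (a point): Second canister, the same in looks, size and possible weights as the first (50 mm across, 90 mm tall, green cap: its top 30 mm). This point: its centre, 45 mm above its underside; z up its axis. Grip it likewise across the cap, about 25 mm above this point. A like canister with an orange cap is not part of the job.
- tray_full: The red tray, for full canisters: open rectangular tray fixed to the bench, 130 mm along its x, 190 mm along its y, walls 4 mm thick and 18 mm high, floor 4 mm thick. Origin at the centre of its underside, on the bench; z up. Two canisters stand side by side in it, for instance 45 mm either side of the middle along its y.
- tray_empty: The blue tray, for empty canisters: open rectangular tray fixed to the bench, 130 mm along its x, 190 mm along its y, walls 4 mm thick and 18 mm high, floor 4 mm thick. Origin at the centre of its underside, on the bench; z up. Two canisters stand side by side in it, for instance 45 mm either side of the middle along its y.
Mind the look-alikes: they are no part of the job. Leave any yellow look-alike of the part that bears canister_2_mid alone.

How it is judged:
By the outcome, as a careful person would: the job done as asked, in the order asked, and still so for the second after the job is handed in, with the robot touching nothing.
It also fails if it takes over 59 s, if anything falls off the work surface, if the arm or the gripper's body presses on something with over 40 N, if the wrist force passes 120 N, or if a joint passes its speed limit or range.

## Working session

There is one attempt and no reset: what is moved stays moved. The work goes in short steps, Python scripts to look and compute and a shell command to move; the robot and the scene stay as the last step left them, time stands still between calls to the robot, and variables do not carry over. Pictures are saved under pics/ and viewed, and the job is handed in when it is done.

```bash
ls; mkdir -p pics
cat > h.py <<'E'
import numpy as np, cv2
from cell import ctrl
def cam(name):
    s=ctrl.read_state(); d=ctrl.get_image(name)
    return s,d
def save(d,fn): cv2.imwrite('pics/'+fn,cv2.cvtColor(d['img'],cv2.COLOR_RGB2BGR))
E
python3 - <<'E'
from h import *
for n in ['scene','top','wrist']:
    s,d=cam(n); save(d,n+'0.png'); print(n,{k:v for k,v in d.items() if k!='img'})
print(s)
E
```

```text
pics
scene {'vfov': 42.75743601562448, 'cx': 310.1180458015658, 'cy': 201.97474309792076, 'distortion': array([0.01424582, 0.        , 0.        , 0.        , 0.        ]), 'T': array([[-7.31948667e-01, -5.41388369e-01,  4.13702530e-01,
         9.51085496e+02],
       [ 6.81152958e-01, -5.66449279e-01,  4.63859743e-01,
         4.97145842e+02],
       [-1.67867700e-02,  6.21316223e-01,  7.83380084e-01,
         8.57185972e+02],
       [ 0.00000000e+00,  0.00000000e+00,  0.00000000e+00,
         1.00000000e+00]])}
top {'vfov': 51.91746881894874, 'cx': 321.0630041946143, 'cy': 198.83478280293295, 'distortion': array([-0.08702816,  0.        ,  0.        ,  0.        ,  0.        ]), 'T': array([[ 7.33627012e-03,  9.98119755e-01, -6.08533859e-02,
         4.61243734e+02],
       [-9.99868147e-01,  6.44028656e-03, -1.49067395e-02,
        -1.24815702e+01],
       [-1.44867980e-02,  6.09547221e-02,  9.98035397e-01,
         1.11767404e+03],
       [ 0.00000000e+00,  0.00000000e+00,  0.00000000e+00,
         1.00000000e+00]])}
wrist {'vfov': 69.48952076651439, 'cx': 320.92983036320254, 'c
[... 426 characters left out ...]
.00000000e+00,
         1.00000000e+00]])}
{'clock': 0.1, 'qpos': array([-1.24879475,  0.62922144,  0.03846284,  1.51826382, -0.02698921,
        0.99629227, -0.02000217]), 'qd': array([-0.00030788, -0.00384976, -0.00057461, -0.00316281,  0.00010704,
        0.00115522,  0.00013583]), 'tau': array([ 3.88060071e-03, -5.64542127e+01,  1.23099916e+00, -1.93973351e+01,
        1.13340025e-02,  5.49679491e-03, -1.58518583e-05]), 'eef_pos': array([245.55600416, 601.17733042, 197.60361968]), 'tool_rot': array([3.14155812e+00, 1.66608411e-03, 1.18298390e+00]), 'force': array([-0.60487554,  0.36100889, -0.36092285]), 'torque': array([-0.02365175, -0.00342976, -0.03048364]), 'width': 85.1077013869152}
```

View pics/scene0.png

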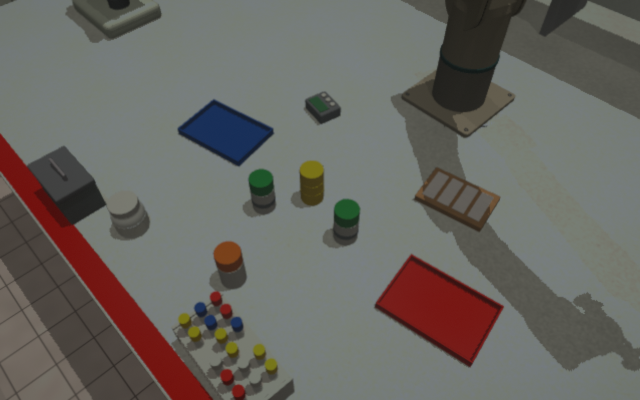

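View pics/top0.png

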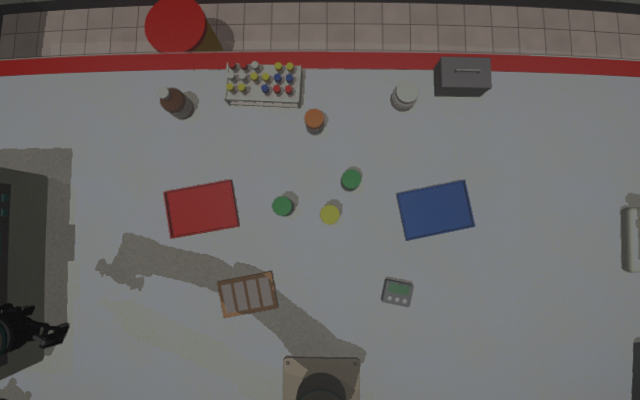

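View pics/wrist0.png

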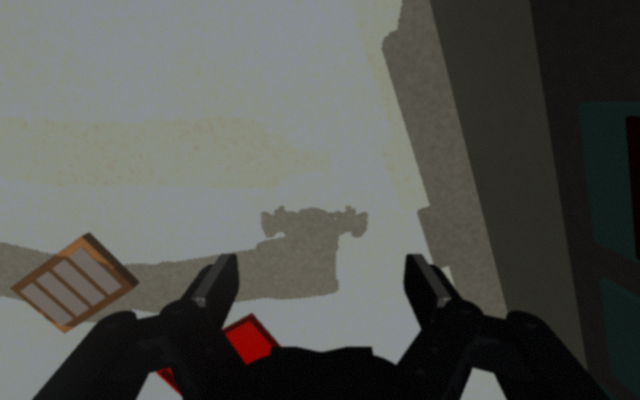

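Scene view: green caps at (262,188) and (346,218). The yellow look-alike is at (312,182), the orange one at (229,262), the blue tray at (226,132) and the red tray at (439,308). Top view: green (351,179) and (283,206), yellow (330,214), orange (315,120), blue (435,210), red (202,209). My targets are the two green ones only.

```bash
cat >> h.py <<'E'
from scipy.optimize import least_squares
def K(d):
    f=200/np.tan(np.radians(d['vfov'])/2); return np.array([[f,0,d['cx']],[0,f,d['cy']],[0,0,1.]])
def proj(d,P,T=None):
    T=d['T'] if T is None else T
    Q=(np.asarray(P,float)-T[:3,3])@T[:3,:3]; Q=Q*[1,-1,-1]
    return cv2.projectPoints(Q,np.zeros(3),np.zeros(3),K(d),np.array(d['distortion']))[0][:,0]
def hullstat(pts):
    h=cv2.convexHull(pts.astype(np.float32)); M=cv2.moments(h); return np.array([M['m10']/M['m00'],M['m01']/M['m00']]),h
def colmask(img,col):
    H=cv2.cvtColor(img,cv2.COLOR_RGB2HSV).astype(int); h,s,v=H[...,0],H[...,1],H[...,2]
    if col=='green': m=(h>45)&(h<85)&(s>110)&(v>40)
    if col=='blue': m=(h>105)&(h<130)&(s>110)&(v>40)
    if col=='red': m=((h<6)|(h>172))&(s>140)&(v>60)
    return m.astype(np.uint8)
def blobs(img,col,amin=60):
    n,l,st,c=cv2.connectedComponentsWithStats(colmask(img,col))
    return [(c[i],st[i],l==i) for i in range(1,n) if st[i][4]>=amin]
def cyl(x,y,zt,hh=30,r=25):
    a=np.linspace(0,2*np.pi,48,endpoint=False)
    ring=np.c_[x+r*np.cos(a),y+r*np.sin(a)]
    return np.vstack([np.c_[ring,np.full(48,zt)],np.c_[ring,np.full(48,zt-hh)]])
E
python3 - <<'E'
from h import *
d={n:ctrl.get_image(n) for n in('scene','top')}
for n in d:
    for c in('green','blue','red'):
        for b in blobs(d[n]['img'],c): print(n,c,b[0].round(1),b[1])
def near(n,c,p):
    return min(blobs(d[n]['img'],c),key=lambda b:np.hypot(*(b[0]-p)))
for name,ps,pt in(('A',(262,182),(351,179)),('B',(346,210),(283,206))):
    bs=near('scene','green',ps);bt=near('top','green',pt)
    def f(p): return np.r_[hullstat(proj(d['scene'],cyl(*p)))[0]-bs[0],hullstat(proj(d['top'],cyl(*p)))[0]-bt[0]]
    r=least_squares(f,[550,0,90]); print(name,r.x.round(1),r.fun.round(2))
for name,ps,pt in(('red',(439,308),(202,209)),('blue',(226,132),(435,210))):
    bs=near('scene',name,ps);bt=near('top',name,pt)
    def hull(b):
        ys,xs=np.nonzero(b[2]); return np.c_[xs,ys]
    hs,ht=hull(bs),hull(bt)
    cs,ct=hullstat(hs)[0],hullstat(ht)[0]
    def box(p):
        x,y,yaw,z=p; c,s=np.cos(yaw),np.sin(yaw)
        P=np.array([[a*65,b*95,zz] for a in(-1,1) for b in(-1,1) for zz in(z-18,z)])
        R=np.array([[c,-s,0],[s,c,0],[0,0,1]]); return P@R.T+[x,y,0]
    dirs=np.array([[np.cos(t),np.sin(t)] for t in np.linspace(0,2*np.pi,24,endpoint=False)])
    def f(p):
        o=[]
        for n,h in(('scene',hs),('top',ht)):
            q=proj(d[n],box(p)); o+=list(((q@dirs.T).max(0)-(h@dirs.T).max(0)-.5*np.abs(dirs).sum(1)*0))
        return np.array(o)
    best=min((least_squares(f,[550,250 if name=='red' else -250,y0,18]) for y0 in(-.3,0,.3)),key=lambda r:r.cost)
    print(name,best.x.round(3),np.abs(best.fun).mean())
E
```

```text
scene green [318.5 104.1] [311  98  15  13  74]
scene green [260.6 179.4] [249 170  23  23 375]
scene green [346.6 209.7] [335 200  24  21 412]
scene blue [225.6 131.4] [ 179  100   93   65 3277]
scene blue [200.  308.1] [195 303  11  12 102]
scene blue [210. 321.] [204 315  12  13 111]
scene blue [236.2 322.9] [231 317  11  14 112]
scene red [102.6 283.3] [   0  134  213  266 8536]
scene red [439.9 308.2] [ 376  255  127  109 6694]
scene red [215.3 296.6] [210 292  11  10  87]
scene red [225.2 309.1] [220 304  11  11  98]
scene red [226.1 375.3] [220 369  13  13 123]
scene red [237.8 390.9] [232 385  13  13 133]
top blue [434.2 209.4] [ 398  181   74   59 3033]
top red [174.7  24.9] [ 145    0   61   52 2672]
top red [310.5  62.2] [   0   52  640   25 8873]
top red [201.5 208.8] [ 167  181   71   57 2969]Traceback (most recent call last):
  File "<stdin>", line 9, in <module>
  File "<stdin>", line 7, in near
ValueError: min() iterable argument is empty
```

Run:
```python
from h import *
d=ctrl.get_image('scene')
i=d['img'][100:300,180:420]; cv2.imwrite('pics/crop1.png',cv2.cvtColor(cv2.resize(i,None,fx=3,fy=3),cv2.COLOR_RGB2BGR))
```

```text
(no output)
```

View pics/crop1.png

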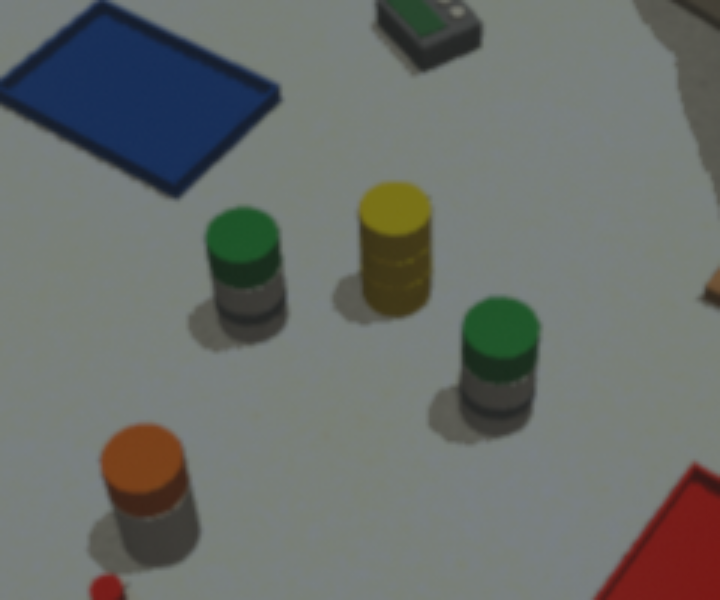

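The crop confirms the two green-capped, grey-banded white canisters at crop (245,270) and (500,360). The yellow stack and the orange cap are decoys. I'll loosen the green threshold.

```bash
sed -i "s/(h>45)&(h<85)&(s>110)&(v>40)/(h>45)\&(h<85)\&(s>80)\&(v>25)/; s/(h>105)&(h<130)&(s>110)&(v>40)/(h>100)\&(h<130)\&(s>100)\&(v>25)/; s/(s>140)&(v>60)/(s>130)\&(v>40)/" h.py
cat > m.py <<'E'
from h import *
d={n:ctrl.get_image(n) for n in('scene','top')}
def near(n,c,p):
    return min(blobs(d[n]['img'],c),key=lambda b:np.hypot(*(b[0]-p)))
for name,ps,pt in(('A',(262,182),(351,179)),('B',(346,210),(283,206))):
    bs=near('scene','green',ps);bt=near('top','green',pt); print(bs[:2],bt[:2])
    def f(p): return np.r_[hullstat(proj(d['scene'],cyl(*p)))[0]-bs[0],hullstat(proj(d['top'],cyl(*p)))[0]-bt[0]]
    r=least_squares(f,[550,0,90]); print(name,r.x.round(1),r.fun.round(2))
def hull(b):
    ys,xs=np.nonzero(b[2]); return np.c_[xs,ys]
dirs=np.array([[np.cos(t),np.sin(t)] for t in np.linspace(0,2*np.pi,24,endpoint=False)])
for name,ps,pt in(('red',(439,308),(202,209)),('blue',(226,132),(435,210))):
    hs,ht=hull(near('scene',name,ps)),hull(near('top',name,pt))
    def box(p):
        x,y,yaw,z=p; c,s=np.cos(yaw),np.sin(yaw)
        P=np.array([[a*65,b*95,zz] for a in(-1,1) for b in(-1,1) for zz in(z-18,z)])
        R=np.array([[c,-s,0],[s,c,0],[0,0,1]]); return P@R.T+[x,y,0]
    def f(p):
        o=[]
        for n,h in(('scene',hs),('top',ht)):
            q=proj(d[n],box(p)); o+=list((q@dirs.T).max(0)-(h@dirs.T).max(0))
        return np.array(o)
    best=min((least_squares(f,[550,250 if name=='red' else -250,y0,18]) for y0 in(-.3,0,.3)),key=lambda r:r.cost)
    print(name,best.x.round(3),np.abs(best.fun).mean().round(2))
E
python3 m.py
```

```text
(array([260.75285171, 181.85361217]), array([249, 169,  24,  27, 526], dtype=int32)) (array([350.73741007, 178.82374101]), array([342, 170,  19,  19, 278], dtype=int32))
A [589.9   0.  148.9] [ 15.81   5.12 -28.56  -8.62]
(array([346.31314879, 212.57093426]), array([334, 199,  26,  28, 578], dtype=int32)) (array([281.90145985, 205.55839416]), array([273, 197,  19,  18, 274], dtype=int32))
B [462.4   0.  -30.3] [-20.84  -4.08  40.65  17.94]
red [4.96860e+02 3.31465e+02 1.83000e-01 1.15100e+01] 1.65
blue [ 4.99810e+02 -3.07648e+02  2.03000e-01  1.31230e+01] 1.54
```

```bash
cat >> h.py <<'E'
def hullstat(pts):
    i=cv2.convexHull(pts.astype(np.float32),returnPoints=False)[:,0]; h=np.asarray(pts,float)[i]; n=np.roll(h,-1,0)
    c=h[:,0]*n[:,1]-n[:,0]*h[:,1]; return ((h+n)*c[:,None]).sum(0)/(3*c.sum()),h
E
python3 m.py
```

```text
(array([260.7447619 , 181.86095238]), array([249, 169,  24,  27, 525], dtype=int32)) (array([350.75724638, 178.80797101]), array([342, 170,  19,  19, 276], dtype=int32))
A [575.7 -71.8  91.7] [-0.07 -0.   -0.06  0.07]
(array([346.33622184, 212.54592721]), array([334, 199,  26,  28, 577], dtype=int32)) (array([281.91575092, 205.58974359]), array([273, 197,  19,  18, 273], dtype=int32))
B [506.7 102.   92.1] [-0.02  0.   -0.02  0.02]
red [4.97262e+02 3.31487e+02 1.87000e-01 1.20400e+01] 1.64
blue [ 4.99810e+02 -3.07648e+02  2.03000e-01  1.31230e+01] 1.54
```

```bash
cat > go.py <<'E'
import sys; from h import *
from scipy.spatial.transform import Rotation as R
x,y,z,yaw=map(float,sys.argv[1:5])
s=ctrl.read_state(); Rt=R.from_euler('xyz',s['tool_rot']); G=R.from_euler('xyz',[np.pi,0,yaw])
print('t',s['clock'].__round__(2),'pos',s['eef_pos'].round(1),'rot',s['tool_rot'].round(3),'F',s['force'].round(2),'w',round(s['width'],1))
print('shift',(Rt.inv().apply(np.array([x,y,z])-s['eef_pos'])/40).round(3),'turn',np.degrees((Rt.inv()*G).as_rotvec()).round(2))
E
python3 go.py 506.7 102 160 0.2
```

```text
t 0.5 pos [245.8 601.7 198.4] rot [-3.142  0.     1.183] F [-0.26 -0.47 -0.73] w 85.5
shift [-9.099 10.763  0.96 ] turn [-0.    0.   56.32]
```

```bash
python3 -m creep '-9.1 10.76 0.96 0 0 56.3 0;-9.1 10.76 0.96 0 0 56.3 0;-9.1 10.76 0.96 0 0 56.3 0;-9.1 10.76 0.96 0 0 56.3 0;-9.1 10.76 0.96 0 0 56.3 0;-9.1 10.76 0.96 0 0 56.3 0;-9.1 10.76 0.96 0 0 56.3 0;-9.1 10.76 0.96 0 0 56.3 0;-9.1 10.76 0.96 0 0 56.3 0;-9.1 10.76 0.96 0 0 56.3 0'; python3 go.py 506.7 102 160 0.2
```

```text
clock: 1.33
eef_pos: [438.8, 231.7, 170.3]
tool_rot: [-3.141, -0.001, 0.201]
force: [0.6, 0.6, 0.5]
width: 85.4
t 1.33 pos [438.8 231.7 170.3] rot [-3.141e+00 -1.000e-03  2.010e-01] F [0.62 0.62 0.5 ] w 85.4
shift [1.018 3.515 0.257] turn [-0.01 -0.04  0.04]
```

```bash
python3 -m creep '0 0 0 0 0 0 0;0 0 0 0 0 0 0;0 0 0 0 0 0 0'; python3 go.py 506.7 102 150 0.2
```

```text
clock: 1.58
eef_pos: [438.0, 233.8, 170.2]
tool_rot: [-3.141, 0.0, 0.2]
force: [0.2, 0.2, -0.5]
width: 85.3
t 1.58 pos [438.  233.8 170.2] rot [-3.141  0.     0.2  ] F [ 0.18  0.15 -0.46] w 85.3
shift [1.028 3.57  0.502] turn [-0.05  0.    0.  ]
```

```bash
python3 -m creep '1.03 3.57 0.5 0 0 0 0;1.03 3.57 0.5 0 0 0 0;1.03 3.57 0.5 0 0 0 0;1.03 3.57 0.5 0 0 0 0;1.03 3.57 0.5 0 0 0 0;1.03 3.57 0.5 0 0 0 0;1.03 3.57 0.5 0 0 0 0'; python3 go.py 506.7 102 48 0.2
cat > w.py <<'E'
import sys; from h import *
from scipy.spatial.transform import Rotation as R
s,d=cam('wrist'); save(d,sys.argv[1])
Tw=np.eye(4); Tw[:3,:3]=R.from_euler('xyz',s['tool_rot']).as_matrix(); Tw[:3,3]=s['eef_pos']; T=Tw@d['tool_from_camera']
for c in blobs(d['img'],'green',300):
    b=c[0]
    def f(p): return hullstat(proj(d,cyl(p[0],p[1],90.),T))[0]-b
    print('green',b.round(1),c[1],least_squares(f,[s['eef_pos'][0],s['eef_pos'][1]]).x.round(1))
E
python3 w.py wB.png
```

```text
clock: 2.17
eef_pos: [506.2, 104.1, 149.9]
tool_rot: [-3.14, 0.001, 0.204]
force: [-1.0, -0.7, -0.5]
width: 85.5
t 2.17 pos [506.2 104.1 149.9] rot [-3.14e+00  1.00e-03  2.04e-01] F [-0.95 -0.72 -0.52] w 85.5
shift [0.003 0.058 2.549] turn [-0.09  0.03  0.21]
green [320.  200.8] [ 292  171   57   60 2568] [506.3 102. ]
green [345.3 339. ] [328 330  41  20 459] [564.7 -47.2]
```

View pics/wB.png

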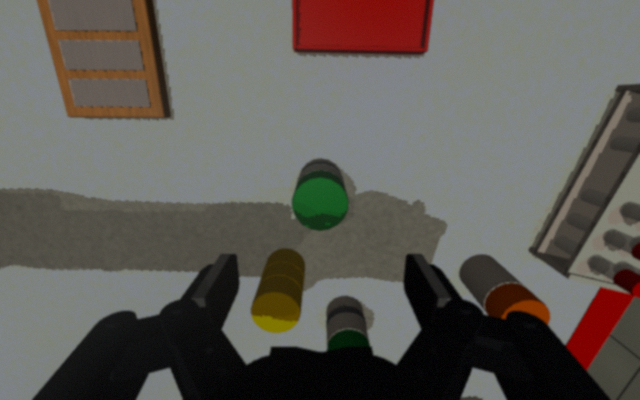

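The wrist picture shows the green cap centred at (320,201), giving (506.3, 102.0), in agreement with the fixed cameras. Now I descend.

```bash
python3 -m creep '0 0.04 0.6 0 0 0 0;0 0.04 1.2 0 0 0 0;0 0.04 1.7 0 0 0 0;0 0.04 2.1 0 0 0 0;0 0.04 2.4 0 0 0 0;0 0.04 2.55 0 0 0 0;0 0.04 2.55 0 0 0 0;0 0.04 2.55 0 0 0 0;0 0.04 2.55 0 0 0 0'; python3 go.py 506.5 102 48 0.2
python3 -c "
from h import *
f=[]
for i in range(5): ctrl.get_image('top'); f.append(ctrl.read_state()['force'])
print(np.mean(f,0),np.std(f,0))"
```

```text
clock: 2.97
eef_pos: [507.7, 100.8, 48.9]
tool_rot: [-3.141, -0.001, 0.202]
force: [-0.6, -0.4, -0.2]
width: 85.1
t 2.97 pos [507.7 100.8  48.9] rot [-3.141e+00 -1.000e-03  2.020e-01] F [-0.58 -0.43 -0.18] w 85.1
shift [-0.023 -0.037  0.022] turn [-0.02 -0.08  0.09]
[0.07495111 0.02517703 0.26963411] [0.27248159 0.46186073 0.61002894]
```

```bash
python3 -m creep '0 0 0 0 0 0 1;0 0 0 0 0 0 1;0 0 0 0 0 0 1;0 0 0 0 0 0 1;0 0 0 0 0 0 1;0 0 0 0 0 0 1;0 0 0 0 0 0 1;0 0 0 0 0 0 1;0 0 0 0 0 0 1;0 0 0 0 0 0 1'; python3 -m creep '0 0 -0.1 0 0 0 1;0 0 -0.2 0 0 0 1;0 0 -0.3 0 0 0 1;0 0 -0.4 0 0 0 1;0 0 -0.4 0 0 0 1;0 0 -0.4 0 0 0 1;0 0 -0.4 0 0 0 1'
cat > f.py <<'E'
from h import *
f=[]
for i in range(8): d=ctrl.get_image('scene'); s=ctrl.read_state(); f.append(s['force'])
print(np.mean(f,0).round(2),np.std(f,0).round(2),s['eef_pos'].round(1),s['width'],s['clock'])
import sys
cv2.imwrite('pics/'+sys.argv[1],cv2.cvtColor(cv2.resize(d['img'][80:380,120:520],None,fx=2,fy=2),cv2.COLOR_RGB2BGR))
E
python3 f.py lB.png
```

```text
clock: 4.05
eef_pos: [507.2, 99.8, 48.8]
tool_rot: [-3.141, -0.0, 0.2]
force: [-2.0, -1.0, 7.3]
width: 46.6
clock: 4.63
eef_pos: [507.1, 100.0, 64.0]
tool_rot: [-3.142, 0.0, 0.2]
force: [1.0, -0.8, -2.4]
width: 46.9
[ 0.11 -0.2  -1.63] [0.35 0.54 0.4 ] [507.2  99.9  64. ] 46.41357142685014 5.0333
```

View pics/lB.png

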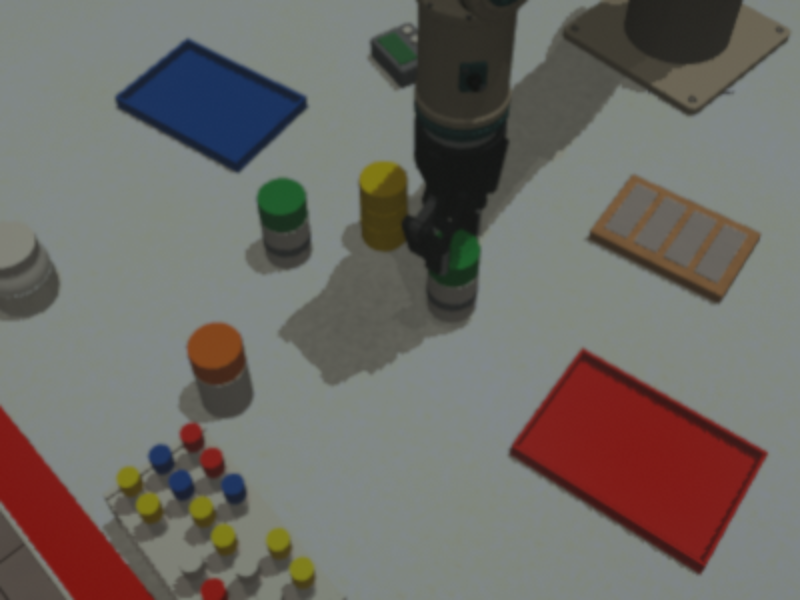

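The picture shows the canister held at crop (453,270). The force is about -1.6 N against a baseline near 0.3, which points to empty. I'll lift further to make sure it hangs freely.

```bash
python3 -m creep '0 0 -0.3 0 0 0 1;0 0 -0.7 0 0 0 1;0 0 -1.1 0 0 0 1;0 0 -1.4 0 0 0 1;0 0 -1.5 0 0 0 1;0 0 -1.5 0 0 0 1;0 0 -1.5 0 0 0 1;0 0 -1.5 0 0 0 1'; python3 f.py lB2.png
```

```text
clock: 5.7
eef_pos: [506.5, 99.8, 123.3]
tool_rot: [3.142, 0.002, 0.2]
force: [0.2, 0.1, -1.8]
width: 46.9
[-0.13  0.19 -1.66] [0.48 0.34 0.44] [507.1  99.9 123.9] 46.93123705332252 6.1
```

View pics/lB2.png

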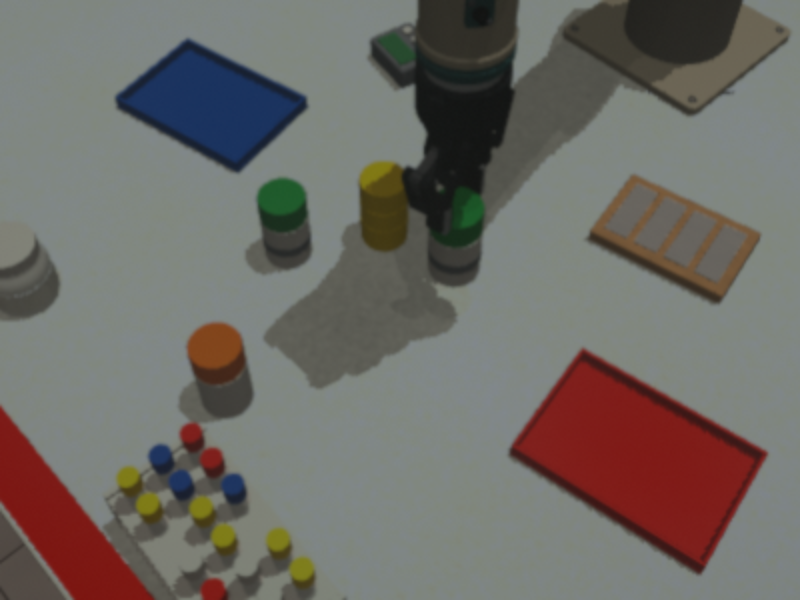

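It hangs clear of the bench and its own shadow is visible. The weight is about 1.65 N, so it is empty and goes to the blue tray, far slot.

```bash
python3 -m creep '0 0 -0.4 0 0 0 1;0 0 -0.9 0 0 0 1;0 0 -1.4 0 0 0 1;0 0 -1.8 0 0 0 1;0 0 -1.9 0 0 0 1;0 0 -1.9 0 0 0 1'; python3 go.py 509 -352 200 -0.6
```

```text
clock: 6.6
eef_pos: [508.0, 100.1, 201.0]
tool_rot: [-3.141, -0.003, 0.2]
force: [0.2, 0.3, -2.0]
width: 46.6
t 6.6 pos [508.  100.1 201. ] rot [-3.141e+00 -3.000e-03  2.000e-01] F [ 0.25  0.3  -2.04] w 46.6
shift [-2.227 11.081  0.017] turn [-0.08 -0.14 45.86]
```

```bash
python3 -m creep '-0.07 0.35 0 0 0 2 1;-0.22 1.1 0 0 0 5 1;-0.38 1.9 0 0 0 9 1;-0.54 2.7 0 0 0 13 1;-0.7 3.5 0 0 0 17 1;-0.86 4.3 0 0 0 21 1;-1.02 5.1 0 0 0 25 1;-1.2 6.0 0 0 0 29 1;-1.36 6.8 0 0 0 33 1;-1.52 7.6 0 0 0 36 1'; python3 -m creep '0 0 0 0 0 0 1;0 0 0 0 0 0 1'; python3 go.py 509 -352 200 -0.6
```

```text
clock: 7.43
eef_pos: [506.2, -212.7, 198.6]
tool_rot: [3.14, 0.003, -0.434]
force: [0.4, 0.1, -0.8]
width: 46.6
clock: 7.6
eef_pos: [506.0, -213.4, 198.7]
tool_rot: [3.139, 0.002, -0.435]
force: [0.1, 0.1, -1.1]
width: 46.5
t 7.6 pos [ 506.  -213.4  198.7] rot [ 3.139e+00  2.000e-03 -4.350e-01] F [ 0.14  0.07 -1.12] w 46.5
shift [ 1.527  3.111 -0.029] turn [0.13 0.12 9.48]
```

```bash
python3 -m creep '0.3 0.6 0 0 0 2 1;0.7 1.4 0 0 0 5 1;1.1 2.2 0 0 0 8 1;1.4 2.8 0 0 0 9.5 1;1.53 3.11 0.1 0 0 9.5 1;1.53 3.11 0.7 0 0 9.5 1;1.53 3.11 1.4 0 0 9.5 1;1.53 3.11 1.9 0 0 9.5 1;1.53 3.11 1.9 0 0 9.5 1;1.53 3.11 1.9 0 0 9.5 1'; python3 go.py 509 -352 56 -0.6; python3 f.py pB.png; python3 w.py pBw.png
```

```text
clock: 8.43
eef_pos: [511.4, -346.5, 122.5]
tool_rot: [-3.141, 0.004, -0.592]
force: [0.2, 0.1, -1.7]
width: 46.6
t 8.43 pos [ 511.4 -346.5  122.5] rot [-3.141  0.004 -0.592] F [ 0.24  0.11 -1.66] w 46.6
shift [0.034 0.148 1.663] turn [-0.04  0.25  0.44]
[-0.07 -0.22 -1.48] [0.47 0.42 0.37] [ 512.6 -348.9  125. ] 46.92114069923985 8.8333
green [ 47.1 191.1] [  19  163   57   58 1424] [ 340.  -215.6]
green [320.5 250.8] [ 275  201   92   99 7003] [ 490.5 -381.1]
```

View pics/pB.png

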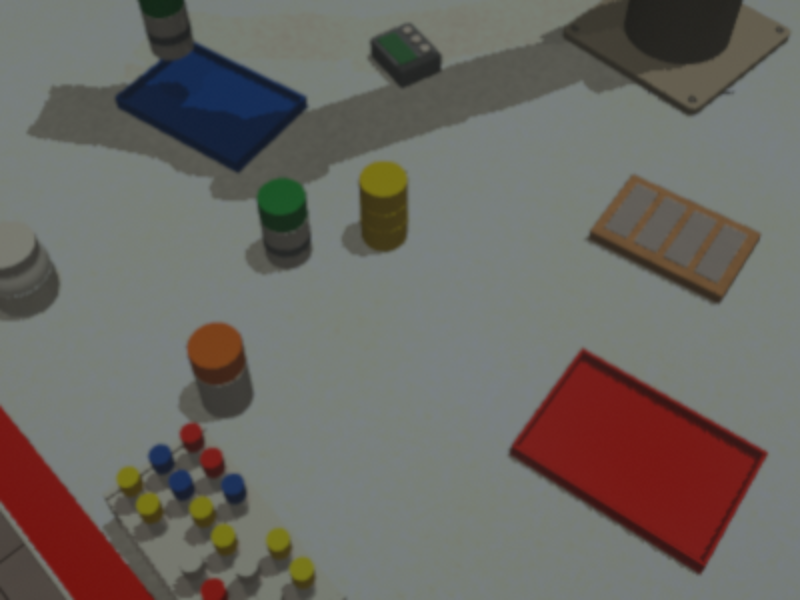

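View pics/pBw.png

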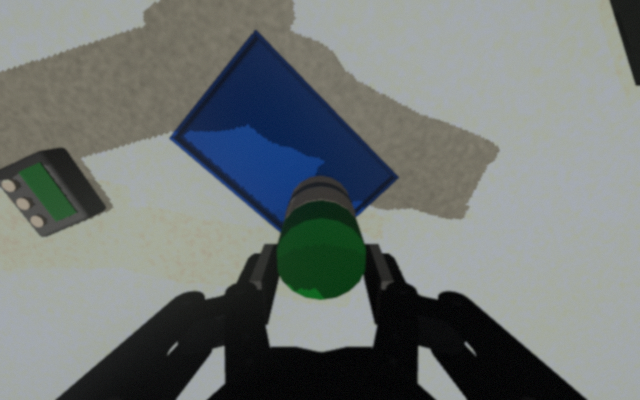

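```bash
cat > wt.py <<'E'
import sys; from h import *
from scipy.spatial.transform import Rotation as R
cx,cy,yaw=map(float,sys.argv[1:4])
s,d=cam('wrist')
Tw=np.eye(4); Tw[:3,:3]=R.from_euler('xyz',s['tool_rot']).as_matrix(); Tw[:3,3]=s['eef_pos']; T=Tw@d['tool_from_camera']
c,n=np.cos(yaw),np.sin(yaw)
P=np.array([[cx+c*a*65-n*b*95,cy+n*a*65+c*b*95,18] for a,b in((-1,-1),(-1,1),(1,1),(1,-1))])
q=proj(d,P,T); print(q.round(1))
im=d['img'].copy(); cv2.polylines(im,[q.round().astype(np.int32)],True,(255,255,0),1)
cv2.imwrite('pics/'+sys.argv[4],cv2.cvtColor(im,cv2.COLOR_RGB2BGR))
E
python3 wt.py 499.8 -307.6 0.203 wt.png
```

```text
[[310.8 262.3]
 [167.7 141. ]
 [255.4  31.4]
 [400.  180.9]]
```

View pics/wt.png

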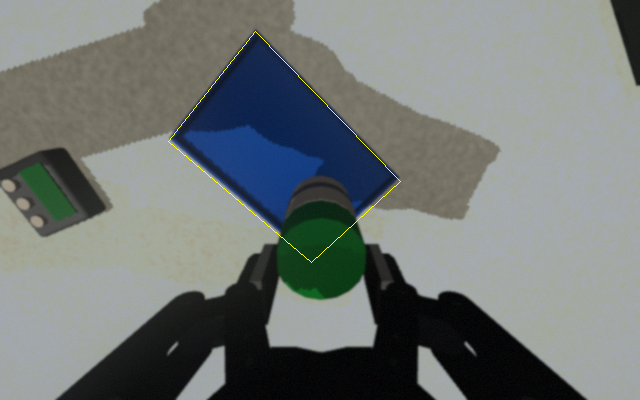

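The projected tray outline matches the picture (corners at (170,139), (256,31) and (399,180)), so I lower the canister.

```bash
python3 -m creep '0 0 0.4 0 0 0 1;0 0 0.8 0 0 0 1;0 0 1.15 0 0 0 1;0 0 1.4 0 0 0 1;0 0 1.55 0 0 0 1;0 0 1.65 0 0 0 1;0 0 1.65 0 0 0 1;0 0 1.65 0 0 0 1'; python3 -m creep '0 0 0.03 0 0 0 1;0 0 0.06 0 0 0 1;0 0 0.06 0 0 0 1;0 0 0.06 0 0 0 1'
```

```text
clock: 9.6
eef_pos: [512.4, -349.0, 58.5]
tool_rot: [3.141, -0.001, -0.594]
force: [-0.5, 0.1, -1.2]
width: 46.7
clock: 9.93
eef_pos: [512.3, -348.7, 55.9]
tool_rot: [-3.141, -0.0, -0.594]
force: [-0.3, -0.4, -2.2]
width: 46.7
```

```bash
python3 -m creep '0 0 0.02 0 0 0 1;0 0 0.04 0 0 0 1;0 0 0.04 0 0 0 1;0 0 0.04 0 0 0 1';python3 -m creep '0 0 0.015 0 0 0 1;0 0 0.03 0 0 0 1;0 0 0.03 0 0 0 1;0 0 0.03 0 0 0 1'
```

```text
clock: 10.27
eef_pos: [512.1, -348.6, 54.0]
tool_rot: [-3.142, 0.0, -0.594]
force: [-0.2, -0.6, -2.6]
width: 46.4
clock: 10.6
eef_pos: [512.2, -348.8, 53.0]
tool_rot: [-3.142, -0.0, -0.594]
force: [-0.3, 1.1, -0.4]
width: 46.7
```

```bash
python3 -m creep '0 0 0.02 0 0 0 1;0 0 0.03 0 0 0 1;0 0 0.03 0 0 0 1;0 0 0.03 0 0 0 1'
```

```text
clock: 10.93
eef_pos: [512.2, -348.8, 52.8]
tool_rot: [-3.141, -0.0, -0.594]
force: [-3.2, 1.1, 8.5]
width: 46.7
```

Contact with the tray floor. I'll release, then raise.

```bash
python3 -m creep '0 0 -0.02 0 0 0 0.4;0 0 -0.02 0 0 0 0.3;0 0 -0.02 0 0 0 0.2;0 0 -0.02 0 0 0 0;0 0 -0.02 0 0 0 0;0 0 -0.02 0 0 0 0;0 0 -0.02 0 0 0 0;0 0 -0.02 0 0 0 0'; python3 -m creep '0 0 -0.3 0 0 0 0;0 0 -0.9 0 0 0 0;0 0 -1.7 0 0 0 0;0 0 -2.5 0 0 0 0;0 0 -3 0 0 0 0;0 0 -3.2 0 0 0 0;0 0 -3.2 0 0 0 0'; python3 go.py 575.7 -71.8 160 -0.12; python3 f.py aB.png
```

```text
clock: 11.6
eef_pos: [512.2, -348.7, 52.4]
tool_rot: [3.142, 0.0, -0.594]
force: [0.7, 0.3, -0.6]
width: 85.8
clock: 12.18
eef_pos: [513.3, -349.7, 183.3]
tool_rot: [-3.141, -0.005, -0.594]
force: [0.9, -0.3, -0.0]
width: 85.4
t 12.18 pos [ 513.3 -349.7  183.3] rot [-3.141 -0.005 -0.594] F [ 0.9  -0.33 -0.04] w 85.4
shift [-2.597 -6.631  0.571] turn [  0.05  -0.27 -27.14]
[ 0.09  0.11 -0.26] [0.44 0.39 0.64] [ 511.7 -348.4  179.4] 85.35552734547473 12.5833
```

View pics/aB.png

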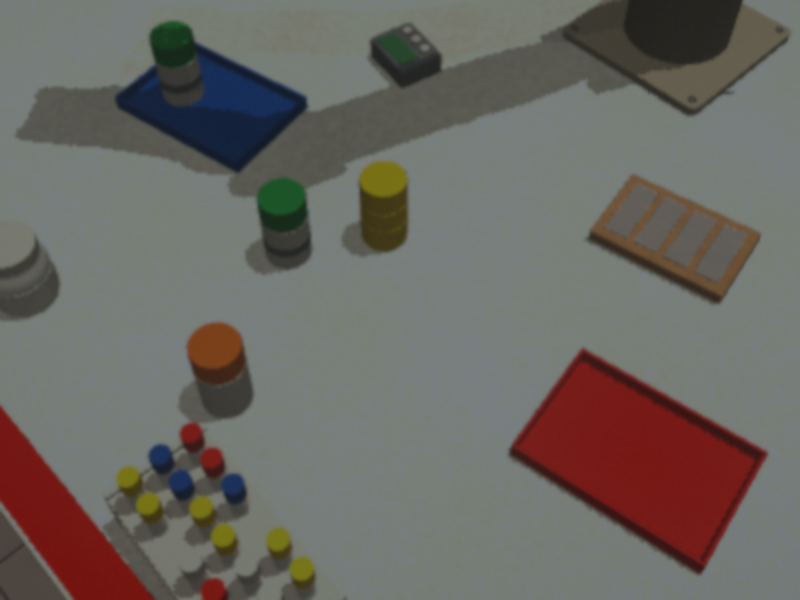

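The first canister stands upright in the blue tray, at crop (178,65). Next is the second green canister, at crop (284,222).

```bash
python3 -m creep '-2.55 -6.65 0.6 0 0 -27.1 0;-2.55 -6.65 0.6 0 0 -27.1 0;-2.55 -6.65 0.6 0 0 -27.1 0;-2.55 -6.65 0.6 0 0 -27.1 0;-2.55 -6.65 0.6 0 0 -27.1 0;-2.55 -6.65 0.6 0 0 -27.1 0;-2.55 -6.65 0.6 0 0 -27.1 0;-2.55 -6.65 0.6 0 0 -27.1 0;-2.55 -6.65 0.6 0 0 -27.1 0;-2.55 -6.65 0.6 0 0 -27.1 0'; python3 go.py 575.7 -71.8 48 -0.12; python3 w.py wA.png
```

```text
clock: 13.42
eef_pos: [576.2, -71.9, 156.2]
tool_rot: [3.14, 0.001, -0.121]
force: [0.0, -0.4, 0.3]
width: 85.4
t 13.42 pos [576.2 -71.9 156.2] rot [ 3.14e+00  1.00e-03 -1.21e-01] F [ 0.02 -0.36  0.35] w 85.4
shift [-0.01  -0.005  2.705] turn [ 0.07  0.03 -0.05]
green [319.7 196.4] [ 293  168   55   57 2456] [575.4 -71.8]
green [106.7 302.5] [ 95 290  24  30 516] [ 339.6 -161.9]
```

View pics/wA.png

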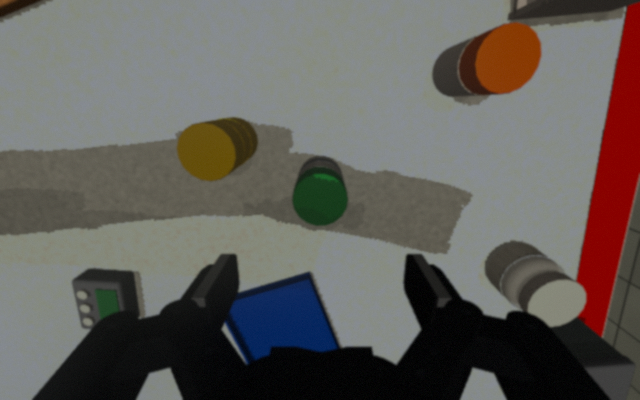

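The green cap is at (320,196), giving (575.4, -71.8), so it is aligned. Yellow, at (215,150), is clear of the fingers.

```bash
python3 -m creep '0 0 0.6 0 0 0 0;0 0 1.2 0 0 0 0;0 0 1.8 0 0 0 0;0 0 2.25 0 0 0 0;0 0 2.5 0 0 0 0;0 0 2.68 0 0 0 0;0 0 2.68 0 0 0 0;0 0 2.68 0 0 0 0;0 0 2.68 0 0 0 0';  python3 -m creep '0 0 0 0 0 0 1;0 0 0 0 0 0 1;0 0 0 0 0 0 1;0 0 0 0 0 0 1;0 0 0 0 0 0 1;0 0 0 0 0 0 1;0 0 0 0 0 0 1;0 0 0 0 0 0 1;0 0 0 0 0 0 1;0 0 0 0 0 0 1'; python3 -m creep '0 0 -0.1 0 0 0 1;0 0 -0.2 0 0 0 1;0 0 -0.3 0 0 0 1;0 0 -0.4 0 0 0 1;0 0 -0.4 0 0 0 1;0 0 -0.4 0 0 0 1;0 0 -0.4 0 0 0 1';python3 f.py lA.png
```

```text
clock: 14.22
eef_pos: [577.4, -71.7, 50.4]
tool_rot: [3.141, -0.002, -0.121]
force: [0.1, 0.4, 0.2]
width: 85.1
clock: 15.05
eef_pos: [576.5, -71.1, 50.5]
tool_rot: [-3.141, -0.001, -0.121]
force: [-2.6, 0.3, 8.3]
width: 46.8
clock: 15.63
eef_pos: [576.2, -71.1, 65.1]
tool_rot: [-3.142, 0.0, -0.121]
force: [0.0, 0.1, -5.6]
width: 45.8
[-0.02  0.29 -5.72] [0.43 0.37 0.44] [576.4 -71.2  65.2] 46.107288337155744 16.0333
```

View pics/lA.png

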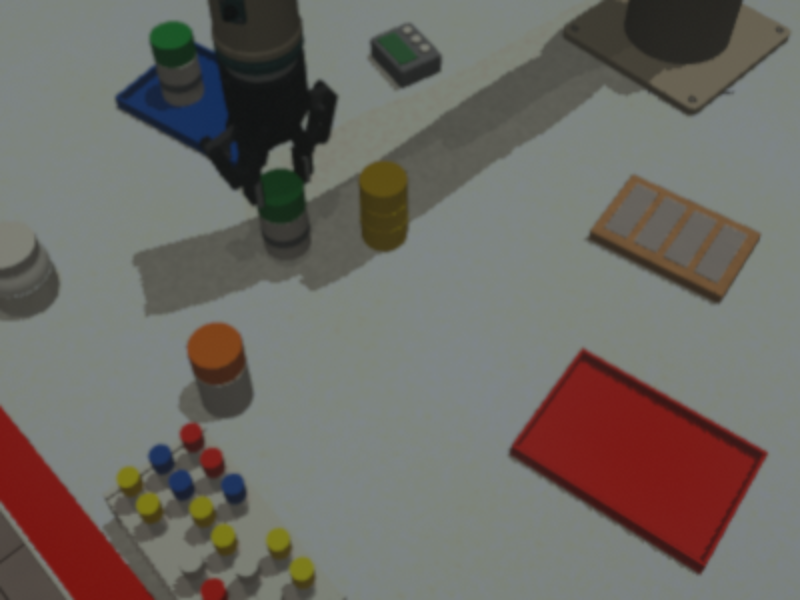

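The canister is held at crop (283,210) and weighs 5.7 N, so it is full and goes to the red tray.

```bash
python3 -m creep '0 0 -0.4 0 0 0 1;0 0 -1 0 0 0 1;0 0 -1.7 0 0 0 1;0 0 -2.4 0 0 0 1;0 0 -3 0 0 0 1;0 0 -3.3 0 0 0 1;0 0 -3.4 0 0 0 1;0 0 -3.4 0 0 0 1'; python3 go.py 497 331 200 0.55
```

```text
clock: 16.7
eef_pos: [576.9, -71.2, 202.1]
tool_rot: [-3.141, -0.002, -0.121]
force: [-0.1, 0.1, -5.6]
width: 46.2
t 16.7 pos [576.9 -71.2 202.1] rot [-3.141e+00 -2.000e-03 -1.210e-01] F [-0.08  0.14 -5.56] w 46.2
shift [-3.194 -9.741  0.051] turn [ 2.000e-02 -1.000e-01 -3.843e+01]
```

```bash
python3 -m creep '-0.1 -0.3 0 0 0 -2 1;-0.3 -0.9 0 0 0 -5 1;-0.55 -1.7 0 0 0 -8 1;-0.82 -2.5 0 0 0 -12 1;-1.1 -3.3 0 0 0 -15 1;-1.35 -4.1 0 0 0 -18 1;-1.6 -4.9 0 0 0 -21 1;-1.85 -5.6 0 0 0 -24 1;-2.0 -6.1 0 0 0 -26 1;-2.07 -6.3 0 0 0 -26 1'; python3 -m creep '0 0 0 0 0 0 1;0 0 0 0 0 0 1'; python3 go.py 497 331 200 0.55
```

```text
clock: 17.53
eef_pos: [521.4, 194.9, 199.4]
tool_rot: [-3.138, 0.003, 0.342]
force: [-0.4, 0.5, -5.5]
width: 46.8
clock: 17.7
eef_pos: [523.8, 188.3, 200.3]
tool_rot: [3.14, 0.002, 0.334]
force: [0.4, -0.5, -5.1]
width: 46.2
t 17.7 pos [523.8 188.3 200.3] rot [3.14e+00 2.00e-03 3.34e-01] F [ 0.37 -0.52 -5.05] w 46.2
shift [ 5.360e-01 -3.591e+00  1.000e-03] turn [  0.05   0.14 -12.39]
```

```bash
python3 -m creep '0.07 -0.5 0 0 0 -2 1;0.2 -1.2 0 0 0 -5 1;0.3 -2 0 0 0 -8 1;0.4 -2.8 0 0 0 -10 1;0.5 -3.4 0 0 0 -12 1;0.54 -3.59 0.4 0 0 -12.4 1;0.54 -3.59 1.0 0 0 -12.4 1;0.54 -3.59 1.6 0 0 -12.4 1;0.54 -3.59 1.9 0 0 -12.4 1;0.54 -3.59 1.9 0 0 -12.4 1'; python3 -m creep '0 0 0 0 0 0 1;0 0 0 0 0 0 1'; python3 go.py 497 331 58 0.55;python3 wt.py 497.3 331.5 0.187 wt2.png
```

```text
clock: 18.53
eef_pos: [496.8, 327.5, 121.8]
tool_rot: [3.139, 0.008, 0.546]
force: [0.2, 0.5, -4.8]
width: 46.1
clock: 18.7
eef_pos: [499.7, 330.8, 126.2]
tool_rot: [3.141, -0.002, 0.547]
force: [1.6, 1.0, -5.5]
width: 46.3
t 18.7 pos [499.7 330.8 126.2] rot [ 3.141e+00 -2.000e-03  5.470e-01] F [ 1.59  1.03 -5.54] w 46.3
shift [-0.058 -0.04   1.704] turn [ 0.04 -0.1  -0.15]
[[231.8 243.6]
 [287.3  64.3]
 [418.  117.5]
 [342.7 279.6]]
```

View pics/wt2.png

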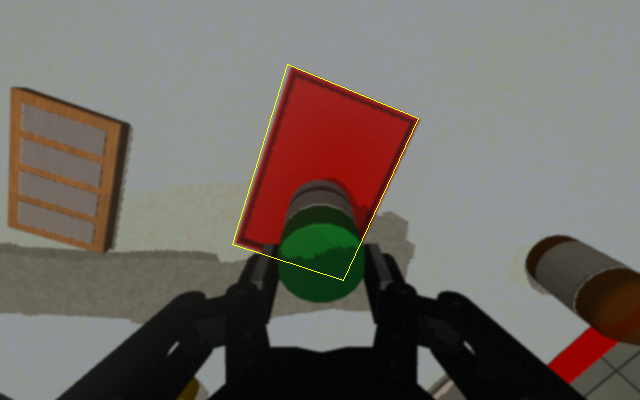

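The red tray outline matches, with corners at (232,243), (288,65) and (418,118). Lowering.

```bash
python3 -m creep '0 0 0.4 0 0 0 1;0 0 0.8 0 0 0 1;0 0 1.15 0 0 0 1;0 0 1.4 0 0 0 1;0 0 1.55 0 0 0 1;0 0 1.63 0 0 0 1;0 0 1.63 0 0 0 1;0 0 1.63 0 0 0 1'; python3 -m creep '0 0 0.03 0 0 0 1;0 0 0.06 0 0 0 1;0 0 0.06 0 0 0 1;0 0 0.06 0 0 0 1'
```

```text
clock: 19.42
eef_pos: [498.7, 332.0, 60.7]
tool_rot: [-3.142, -0.001, 0.549]
force: [0.6, -0.2, -4.6]
width: 46.2
clock: 19.75
eef_pos: [498.1, 331.9, 57.9]
tool_rot: [-3.141, -0.0, 0.549]
force: [0.1, -0.8, -5.0]
width: 46.4
```

```bash
python3 -m creep '0 0 0.02 0 0 0 1;0 0 0.05 0 0 0 1;0 0 0.05 0 0 0 1;0 0 0.05 0 0 0 1';python3 -m creep '0 0 0.015 0 0 0 1;0 0 0.03 0 0 0 1;0 0 0.03 0 0 0 1;0 0 0.03 0 0 0 1'
```

```text
clock: 20.08
eef_pos: [498.0, 331.7, 55.6]
tool_rot: [-3.142, 0.0, 0.549]
force: [-0.0, 0.3, -5.0]
width: 46.3
clock: 20.42
eef_pos: [498.2, 331.8, 54.8]
tool_rot: [-3.142, -0.0, 0.549]
force: [-1.6, -1.4, -2.0]
width: 46.3
```

Contact is starting; a touch more, then release.

```bash
python3 -m creep '0 0 0.01 0 0 0 1;0 0 0.02 0 0 0 1;0 0 0.02 0 0 0 1;0 0 0.02 0 0 0 1'; python3 -m creep '0 0 0 0 0 0 0.4;0 0 0 0 0 0 0.3;0 0 0 0 0 0 0.2;0 0 0 0 0 0 0;0 0 0 0 0 0 0;0 0 0 0 0 0 0;0 0 0 0 0 0 0;0 0 0 0 0 0 0'; python3 -m creep '0 0 -0.3 0 0 0 0;0 0 -0.9 0 0 0 0;0 0 -1.7 0 0 0 0;0 0 -2.5 0 0 0 0;0 0 -3 0 0 0 0;0 0 -3.2 0 0 0 0;0 0 -3.2 0 0 0 0;0 0 -3.2 0 0 0 0'; python3 f.py aA.png; python3 w.py aAw.png
```

```text
clock: 20.75
eef_pos: [498.2, 331.8, 54.6]
tool_rot: [-3.141, -0.0, 0.549]
force: [-3.0, -2.5, 5.0]
width: 46.3
clock: 21.42
eef_pos: [498.1, 331.8, 53.6]
tool_rot: [-3.142, 0.0, 0.549]
force: [-0.9, 0.1, 0.2]
width: 85.3
clock: 22.08
eef_pos: [497.7, 331.7, 181.6]
tool_rot: [-3.141, 0.0, 0.55]
force: [0.3, -0.9, -0.2]
width: 85.2
[ 0.35 -0.35 -0.17] [0.37 0.31 0.3 ] [497.8 331.5 180.9] 85.2773950660126 22.4833
green [320.1 192.3] [ 296  168   50   50 1938] [499.8 327.9]
```

View pics/aA.png

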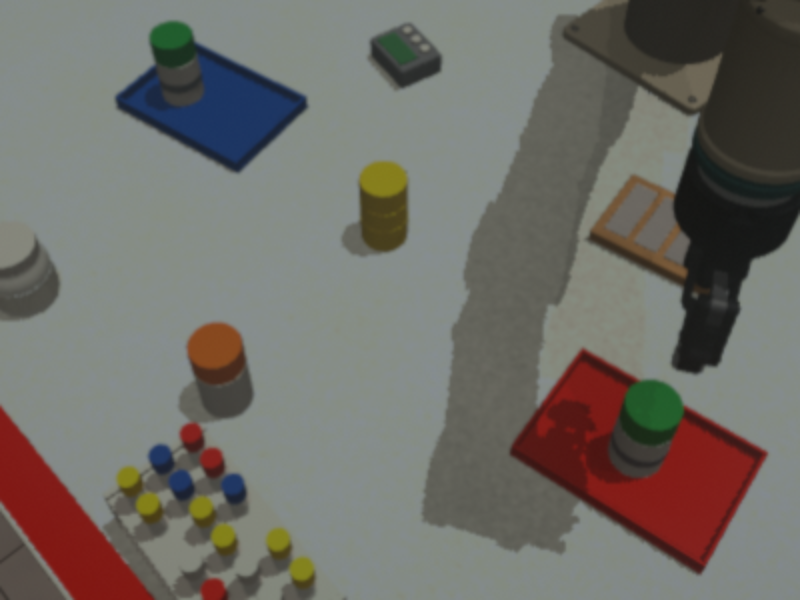

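Both canisters stand upright: one in the blue tray at crop (178,65), one in the red tray at crop (645,430). One quick look from above before handing in.

Run:
```python
from h import *
d=ctrl.get_image('top'); i=d['img'][150:260,140:500]; cv2.imwrite('pics/top9.png',cv2.cvtColor(cv2.resize(i,None,fx=2,fy=2),cv2.COLOR_RGB2BGR))
```

```text
(no output)
```

View pics/top9.png

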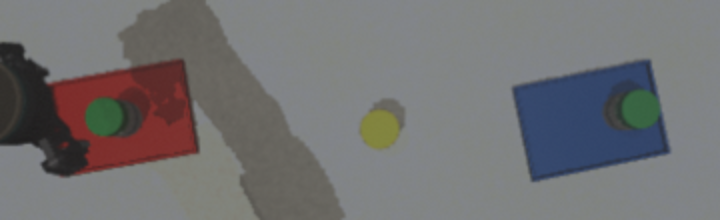

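The top view shows both canister bases inside their trays, red at (130,115) and blue at (618,110), with yellow untouched.

```bash
python3 -c "
from cell import ctrl
print(ctrl.finish_job())"
```

```text
the job is handed in; nothing more can be done
None
```

I sorted both green-capped canisters and handed the job in at about 22.5 s of the 59 s allowed.

- **Canister at (507, 102):** it weighed about 1.7 N when lifted clear of the bench, so it was empty. It now stands in the blue tray.
- **Canister at (576, −72):** it weighed about 5.7 N, so it was full. It now stands in the red tray.

I set both down with light contact (8.5 N and 5 N measured). The last scene and top pictures show them upright, with their bases inside the trays and the gripper open and clear. The yellow and orange look-alikes were not touched.

Two readings disagreed slightly, and neither affected the result:
- The finger opening read about 46 mm on the 50 mm caps.
- The last wrist-camera fix on the full canister was about 4 mm off the gripper position. It assumed the bench height, though the canister stands 4 mm higher on the tray floor.

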